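Close the ratchet micrometer on a laser-cut panel

TASK

The hardboard panel lies on the sloping rest, ready to be measured. Turn the black ratchet sleeve at the top end of the micrometer clockwise until the spindle bears on the panel and the ratchet slips, and keep turning until it has slipped at least about a quarter turn; then let go, leaving the panel gripped. Never squeeze the panel harder than the ratchet allows, don't shift the panel on its rest, and leave the tape, the glue and the little model house where they are.

Things in the scene. Friction and masses are not known exactly. Their poses are not given: they have to be found in the camera images.
- station: Fixed wooden board, 270 x 170 x 15 mm, with a dark green cast stand holding a white digital micrometer, and a brown rest whose deck slopes 30 degrees, rising to the station's +x. Origin under the board's middle on the table, z up; place and yaw vary. In its x-z plane the micrometer's axis leans 30 degrees from vertical, thimble end to -x, roughly towards the robot: direction (-0.5, 0, 0.866).
- ratchet_grip (a point): Centre of the black ribbed ratchet sleeve (24 mm diameter, 36 mm long), on its axis, 137 mm from the anvil face: grasp it here. Turns with the sleeve; z points out of the end button, 30 degrees from vertical. The sleeve does not travel as it turns. Clockwise, looking onto the button, closes the spindle. Free turning takes about 0.03 N m; on the panel it slips at about 0.045 N m.
- thimble (a joint): Turn of the micrometer's screw, rad, growing clockwise as the spindle closes: 10 mm of spindle travel a turn (1.59 mm per rad). At 0 the spindle tip stands 6 mm clear of the panel, so it touches at about 3.8 rad and is tight near 4; it starts between 0.3 and 2.2. It stays where it is left.
- ratchet (a joint): Slip of the ratchet sleeve relative to the thimble, rad, clockwise positive: 0 at the start, and it grows only when the sleeve is turned on after the spindle has met the panel (one quarter turn is 1.57). Further slip does no harm. Turning the sleeve back does not slip: it opens the spindle.
- spindle: Steel spindle of 8 mm diameter on the micrometer's axis, that slides without rotating down towards the anvil as the ratchet sleeve is turned. Its body origin is fixed to the rod, 12 mm below the rod's tip along the axis; z along the axis, up.
- panel: Loose light-brown hardboard wall panel, 140 x 110 x 6 mm, with six window openings, 85 g, lying on the sloping deck with its lower edge against the foot ledge and its solid lower strip between anvil and spindle. Origin in the middle of its underside; its x axis points up the slope, z out of its upper face.
- tape_roll: Bystander: loose roll of blue tape lying flat, 104 mm diameter, 25 mm high. Origin at the centre of its underside.
- glue_bottle: Bystander: loose yellow glue bottle with orange cap, 58 mm diameter, 125 mm high. Origin at the centre of its underside.
- dormer: Bystander: loose brown model house with a gabled roof, 100 x 84 x 82 mm high. Origin at the centre of its underside.
- anvil (a point): Centre of the anvil's face on the micrometer's axis, 115 mm above the table, level with the deck; axes as the station's. Along the leaning axis from here: bow and black digital head to 83 mm, sleeve (18 mm diameter) to 92, steel thimble (20 mm) 92 to 117, black ratchet sleeve (24 mm) 118 to 154, end button to 158. Nothing stands beside or beyond thimble and ratchet.
Mind the look-alikes: they are no part of the job. There is more than one size of the panel; the one meant has the size given above.

How it is judged:
On the way, in this order (a step that is already met when the one before it is completed fails the run):
1. the spindle is screwed down onto the panel (presses with more than 2 N) (contact force between spindle and panel above 2 N), for 0.1 s.
2. the ratchet slips on the thimble, at least 0.9 rad in all (value of joint ratchet above 0.9 rad), for 0.1 s.
At the end, for the whole second after the job is handed in: The spindle grips the panel (still pressing with more than 3 N after the sleeve is let go), the ratchet has slipped at least 0.9 rad (52 degrees) on the thimble, and the panel is at rest within 8 mm of where it lay (contact force between spindle and panel above 3 N and value of joint ratchet above 0.9 rad and distance of panel from where it was at the start of the episode below 0.008 m and linear speed of panel below 0.01 m/s); the robot touches nothing.
It fails at once if the panel is squeezed with more than 25 N, over twice what the ratchet lets through (contact force between spindle and panel above 25 N).
It fails at once if the tape, the glue or the model house is shifted more than 30 mm (distance of any of tape_roll, glue_bottle, dormer from where it was at the start of the episode above 0.03 m).
It also fails if it takes over 61 s, if anything falls off the work surface, if the arm or the gripper's body presses on something with over 40 N, if the wrist force passes 120 N, or if a joint passes its speed limit or range.

ROBOT

A 6-joint arm with a two-finger parallel gripper is mounted at the origin on the work surface. World frame = base frame: x ahead of the robot, y to its left, z up, the work surface at z = 0. Lengths are in m, angles in rad, forces in N, time in s.
With the tool pointing down it reaches from about 0.4 to 0.925 m from the base axis. Payload 3.4 kg.
Tool frame: the origin (TCP) lies midway between the tips of the shut fingers; the grasp point (between the pads) lies 19 mm behind it; z points along the fingers, x is the direction in which the jaws open and shut, and the axes are right-handed (so a half turn about z gives the same grasp; the last joint's range is limited). The gripper opens to 85 mm and grips with 20 to 120 N. Pads are 22 mm wide; open, the fingers measure 114 mm over their backs; the gripper's body (76 mm by 85 mm) begins 54 mm behind the grasp point. The pads swing forward as they close: fully open they stand 13 mm farther back than shut.
Start: joints at [-1.252, 0.307, 1.506, -0, 1.328, -0.073], TCP at [0.22, -0.531, 0.231] pointing down, gripper open.
Joint ranges: [-3.12, 3.12], [-1.05, 2.28], [0.14, 2.33], [-1.42, 4.57], [0.1, 2.73], [-2.68, 2.68]. Speed limits (rad/s): [2.57, 2.57, 3.14, 3.14, 3.14, 3.14].

INTERFACE

Orientations are given as a unit quaternion [x, y, z, w].
In Python, from rig import robot gives the robot as it stands.
- The arm moves only by the tool apply_moves, never from a script. Its argument "targets" is a list of rows, each a list of 7 numbers: the shift along the tool's x, y, z in m, then the turn, a rotation vector about the tool's x, y, z in rad, then the closure, from 0 (fully open) to 1 (shut). In form: [[tx, ty, tz, wx, wy, wz, grip], ...]. A call has exactly 10 rows; each row is the pose to reach, as a shift and turn from the pose commanded when the call began, along the tool's axes at that moment; what a row does not reach only later rows make up. A row lasts 1/8 s, in which the tool goes at most 62.5 mm and 10.7 degrees, less where a joint would pass 70% of its speed; a pose out of reach is approached as far as the arm can. A call with a gripper value outside its range is refused whole. The fingers move at their own pace and stop on an object; the grip force is fixed at half the most. Time passes only in rows, so rows that repeat a pose let the fingers close, or fill a call up. It gives the time, the measured TCP pose, the force and the opening at its end, in the units of the state.
- robot.state(): the state, without advancing time (a new reading comes with each control period).
- robot.camera(name): name is "scene" or "top" or "wrist"; returns a dict with "color" (384x512x3 uint8, red, green, blue), "depth" (384x512 float32, m along the optical axis (not along the pixel's ray), 0 where there is no reading), "fx", "fy", "cx", "cy" (pixels), "rvec" (rotation vector, rad) and "tvec" (3), from world to camera coordinates, as OpenCV has them; the wrist camera has in their place "mount" (4x4, takes a point from camera to tool coordinates, whose origin is the TCP and whose axes are the tool frame's). Camera axes: x right, y down, z forward; pixel columns grow to the right and rows downward; lengths in m; the calibration is good to about 2 mm. A picture is of the moment at which its call begins: read the wrist's pose just before it.
- robot.hand_in(): hands the job in, once; it reports no verdict.
The state is a dict: "time": time; "joint_pos": joint angles; "qd": joint speeds; "joint_torque": joint torques, N m; "eef_pos": TCP position; "eef_rot": TCP orientation; "force": force on the tool from outside, world axes, zero at the start; "wrist_torque": the same for the moment, N m; "finger_gap": finger opening in m.
Only numpy, scipy, OpenCV 4.12 (cv2) and the standard library are available. Lean on these libraries where they do the work, as an engineer would, in place of code of your own. Each camera call takes 0.05 s, during which the arm holds its last target.

## Working session

There is one attempt and no reset: what is moved stays moved. The work goes in short steps, Python scripts to look and compute and a tool call to move; the robot and the scene stay as the last step left them, time stands still between calls to the robot, and variables do not carry over. Pictures are saved under pics/ and viewed, and the job is handed in when it is done.

Besides the shell and the picture viewer there is one more tool, called after "Emit:" in YAML: its name, and indented under it one key for each argument. apply_moves: Moves the arm, as the interface text tells. Its arguments: {"type":"object","properties":{"targets":{"type":"array"}},"required":["targets"]}

```bash
ls; mkdir -p pics; python3 - <<'E'
from rig import robot
import cv2,numpy as np,pickle
s=robot.state();print(s)
d={}
for n in("scene","top"):
    c=robot.camera(n);d[n]=c
    cv2.imwrite(f"pics/{n}0.png",c["color"][:,:,::-1])
    print(n,c["fx"],c["cx"],c["rvec"],c["tvec"])
pickle.dump(d,open("cams0.pkl","wb"))
E
```

```text
pics
{'time': 0.0, 'joint_pos': array([-1.25249899e+00,  3.07587635e-01,  1.50771657e+00,  4.80240662e-06,
        1.32837315e+00, -7.35110767e-02]), 'qd': array([ 0.00022321,  0.00129405,  0.00043607, -0.00147858, -0.00102974,
       -0.00024414]), 'joint_torque': array([-2.02832387e-03, -4.57556534e+01, -2.51924193e+01, -1.33744466e-04,
        1.32566888e-02, -2.07452668e-07]), 'eef_pos': array([ 0.21931915, -0.53075893,  0.23035636]), 'eef_rot': array([ 8.31221341e-01, -5.55940641e-01, -8.20090639e-04, -6.43391219e-04]), 'force': array([-0.57396464,  0.58456987, -1.11975447]), 'wrist_torque': array([ 0.0225831 ,  0.0147667 , -0.00712709]), 'finger_gap': 0.08542899319422873}
scene 495.17897518675386 258.6868277632681 [ 1.02846483  2.65697408 -0.71626614] [ 0.45203919 -0.33443365  1.53412486]
top 430.30850274296233 257.0735729872881 [ 2.11726771 -2.14111119  0.16080968] [0.07982865 0.68764166 1.04212618]
```

View pics/scene0.png

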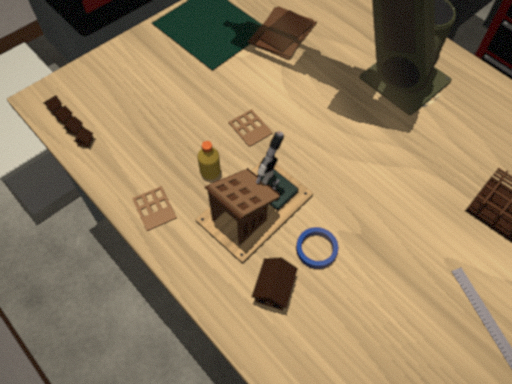

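View pics/top0.png

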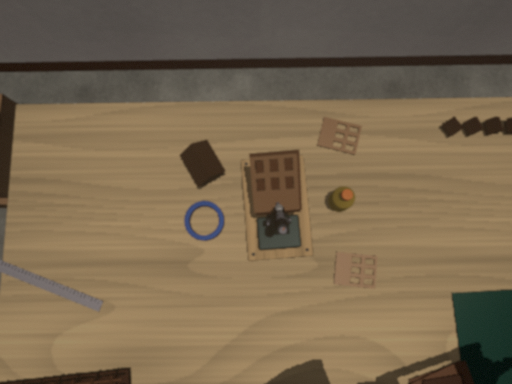

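The station shows in both: ratchet end at about (277,140) in scene and about (282,228) in top. The board spans roughly (242,160) to (311,258) in top. I'll enlarge the views and build a point cloud.

```bash
cat > h.py <<'E'
import numpy as np,cv2,pickle
from scipy.spatial.transform import Rotation as R
def cloud(c):
    d=c["depth"];v,u=np.mgrid[:d.shape[0],:d.shape[1]]
    P=np.stack([(u-c["cx"])/c["fx"]*d,(v-c["cy"])/c["fy"]*d,d],-1)
    if "mount" in c: return P
    Rm=R.from_rotvec(np.ravel(c["rvec"])).as_matrix()
    return (P-np.ravel(c["tvec"]))@Rm
def proj(c,X):
    K=np.array([[c["fx"],0,c["cx"]],[0,c["fy"],c["cy"]],[0,0,1]])
    return cv2.projectPoints(np.float64(X).reshape(-1,1,3),np.float64(c["rvec"]),np.float64(c["tvec"]),K,None)[0][:,0]
E
python3 - <<'E'
from h import *
d=pickle.load(open("cams0.pkl","rb"))
a=d["top"]["color"][140:270,230:370];b=d["scene"]["color"][120:260,190:320]
cv2.imwrite("pics/z.png",cv2.resize(np.hstack([cv2.resize(a,(390,390),interpolation=2),cv2.resize(b,(390,390),interpolation=2)]),None,fx=1,fy=1)[:,:,::-1])
P=cloud(d["top"])
# board points
H=P[...,2]
sub=(P[...,0]>0.2)&(P[...,0]<1)
m=(abs(H-.015)<.006)&(d["top"]["depth"]>0)
m[:140]=0;m[265:]=0;m[:,:236]=0;m[:,316:]=0
r=P[m][:,:2];print(m.sum(),r.min(0),r.max(0), cv2.minAreaRect(r.astype(np.float32)))
cv2.imwrite("pics/m.png",cv2.resize((m[140:270,230:330]*255).astype(np.uint8),None,fx=4,fy=4))
# high pts
for n in d:
    Q=cloud(d[n]);k=(Q[...,2]>.17)&(Q[...,0]>.4)&(Q[...,0]<.9)&(abs(Q[...,1])<.4)&(d[n]["depth"]>0)
    print(n,k.sum());
    for z in np.arange(.17,.27,.01):
        q=Q[k&(abs(Q[...,2]-z-.005)<.005)]
        if len(q):print(round(z,3),len(q),q.mean(0).round(3),q.min(0).round(3),q.max(0).round(3))
E
```

```text
2288 [ 0.50913281 -0.07060056] [0.78704557 0.11534038] ((0.6484977006912231, 0.022465430200099945), (0.26972728967666626, 0.17003770172595978), 3.9301257133483887)
scene 849
0.17 490 [0.728 0.033 0.175] [ 0.584 -0.028  0.17 ] [0.763 0.09  0.18 ]
0.18 63 [0.636 0.025 0.184] [ 0.598 -0.017  0.18 ] [0.753 0.08  0.19 ]
0.19 36 [0.611 0.024 0.194] [0.601 0.016 0.19 ] [0.622 0.03  0.2  ]
0.2 33 [0.604 0.024 0.205] [0.594 0.011 0.2  ] [0.612 0.03  0.21 ]
0.21 36 [0.6   0.023 0.215] [0.59  0.013 0.21 ] [0.608 0.031 0.22 ]
0.22 41 [0.594 0.023 0.225] [0.583 0.009 0.22 ] [0.6   0.032 0.23 ]
0.23 50 [0.589 0.023 0.235] [0.573 0.007 0.23 ] [0.597 0.032 0.24 ]
0.24 60 [0.581 0.022 0.246] [0.566 0.008 0.241] [0.591 0.032 0.25 ]
0.25 40 [0.578 0.02  0.252] [0.57 0.01 0.25] [0.588 0.029 0.255]
top 733
0.17 472 [0.737 0.03  0.175] [ 0.586 -0.027  0.17 ] [0.762 0.086 0.18 ]
0.18 48 [0.643 0.022 0.184] [ 0.597 -0.015  0.18 ] [0.75  0.068 0.189]
0.19 13 [0.611 0.019 0.195] [0.604 0.01  0.191] [0.613 0.027 0.199]
0.2 21 [0.605 0.021 0.206] [0.598 0.01  0.2  ] [0.61  0.029 0.209]
0.21 13 [0.6   0.02  0.214] [0.596 0.01  0.211] [0.605 0.028 0.219]
0.22 18 [0.594 0.021 0.226] [0.584 0.009 0.22 ] [0.599 0.03  0.23 ]
0.23 26 [0.59  0.019 0.235] [0.581 0.007 0.23 ] [0.594 0.029 0.239]
0.24 72 [0.575 0.018 0.246] [0.563 0.006 0.24 ] [0.589 0.029 0.25 ]
0.25 50 [0.576 0.017 0.252] [0.565 0.008 0.25 ] [0.584 0.027 0.256]
```

View pics/z.png

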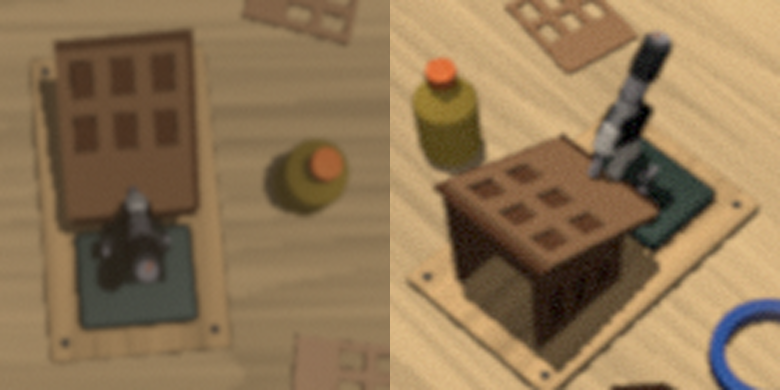

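View pics/m.png

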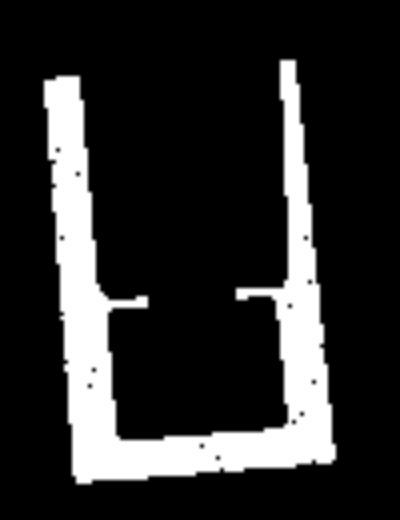

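```bash
python3 - <<'E'
from h import *
from scipy.optimize import least_squares
d=pickle.load(open("cams0.pkl","rb"))
y=np.deg2rad(3.93);ez=np.array([-.5*np.cos(y),-.5*np.sin(y),.866]);ey=np.array([-np.sin(y),np.cos(y),0]);ex=np.cross(ey,ez)
for names in (["top"],["scene"],["top","scene"]):
    Q=np.vstack([cloud(d[n])[(d[n]["depth"]>0)] for n in names])
    g=np.array([.587,.019,.2336])
    for it in range(5):
        L=(Q-g)@np.c_[ex,ey,ez]
        k=(abs(L[:,2])<15e-3)&(np.hypot(L[:,0],L[:,1])<.02)
        q=Q[k]
        r=least_squares(lambda p:np.hypot((q-g)@ex-p[0],(q-g)@ey-p[1])-.012,[0,0],loss="soft_l1",f_scale=.002)
        g=g+ex*r.x[0]+ey*r.x[1]; g=g+ez*(.2336-g[2])/ez[2]
    print(names,k.sum(),g,np.std(r.fun))
print(ex,ey,ez)
E
```

```text
['top'] 81 [0.57952095 0.01765278 0.2336    ] 0.0008771222172515339
['scene'] 129 [0.5807792  0.01867705 0.2336    ] 0.0014581130423489783
['top', 'scene'] 207 [0.58023999 0.01831928 0.2336    ] 0.001382402724398546
[0.86396363 0.05935362 0.5       ] [-0.06853767  0.99764853  0.        ] [-0.49882426 -0.03426883  0.866     ]
```

```bash
cat >> h.py <<'E'
G=np.array([.5802,.0183,.2336]);YAW=np.deg2rad(3.93)
def ori(az,tilt,spin):
    # tool z = down tilted outward in azimuth az; spin about tool z, 0: x radial outward
    return R.from_euler('z',az)*R.from_matrix(np.array([[1,0,0],[0,-1,0],[0,0,-1.]]))*R.from_euler('y',tilt)*R.from_euler('z',spin)
def row(p0,R0,p,Rr,g):
    return [round(float(x),4) for x in R0.inv().apply(p-p0)]+[round(float(x),4) for x in (R0.inv()*Rr).as_rotvec()]+[g]
E
python3 - <<'E'
from h import *
for t in(.5,-.5): print(ori(0,t,0).as_matrix().round(2)[:,2])
p0=np.array([.22,-.531,.231]);az0=np.arctan2(-.531,.22)
a=-1.2525+.0735;R0=ori(a,0,0)
print(R0.as_quat())
T=np.array([.540,.0153,.304]);s=-np.sign(ori(0,.5,0).as_matrix()[0,2])*-1
for i in range(1,13):
    f=i/12;az=az0+f*(np.arctan2(T[1],T[0])-az0);r=.5748+f*(np.hypot(T[0],T[1])-.5748)
    p=[r*np.cos(az),r*np.sin(az),.231+f*(.304-.231)]
    print(row(p0,R0,p,ori(a+f*(YAW-a),s*f*np.pi/6,0),0),'' if i!=12 else ori(YAW,s*np.pi/6,0).as_matrix())
E
```

```text
[ 0.48  0.   -0.88]
[-0.48 -0.   -0.88]
[ 0.83121876 -0.55594548  0.          0.        ]
[-0.0058, -0.0574, -0.0061, 0.0023, 0.0436, -0.1039, 0] 
[-0.0173, -0.1136, -0.0122, 0.0091, 0.087, -0.2078, 0] 
[-0.0343, -0.1681, -0.0182, 0.0204, 0.1298, -0.3115, 0] 
[-0.0566, -0.2204, -0.0243, 0.0363, 0.172, -0.4148, 0] 
[-0.084, -0.2699, -0.0304, 0.0567, 0.2132, -0.5177, 0] 
[-0.116, -0.3161, -0.0365, 0.0816, 0.2532, -0.6202, 0] 
[-0.1522, -0.3587, -0.0426, 0.1111, 0.2918, -0.722, 0] 
[-0.1924, -0.3972, -0.0487, 0.1451, 0.3286, -0.8231, 0] 
[-0.2361, -0.4313, -0.0547, 0.1837, 0.3635, -0.9233, 0] 
[-0.2827, -0.4607, -0.0608, 0.2267, 0.3961, -1.0225, 0] 
[-0.3317, -0.4851, -0.0669, 0.2742, 0.4261, -1.1206, 0] 
[-0.3827, -0.5044, -0.073, 0.3262, 0.4533, -1.2174, 0] [[ 0.86398897  0.06853767  0.49882426]
 [ 0.05935536 -0.99764853  0.03426883]
 [ 0.5         0.         -0.8660254 ]]
```

Emit:
apply_moves:
  targets:
    - [-0.006,-0.057,-0.006,0.002,0.044,-0.104,0]
    - [-0.017,-0.114,-0.012,0.009,0.087,-0.208,0]
    - [-0.034,-0.168,-0.018,0.02,0.13,-0.312,0]
    - [-0.057,-0.22,-0.024,0.036,0.172,-0.415,0]
    - [-0.084,-0.27,-0.03,0.057,0.213,-0.518,0]
    - [-0.116,-0.316,-0.037,0.082,0.253,-0.62,0]
    - [-0.152,-0.359,-0.043,0.111,0.292,-0.722,0]
    - [-0.192,-0.397,-0.049,0.145,0.329,-0.823,0]
    - [-0.236,-0.431,-0.055,0.184,0.364,-0.923,0]
    - [-0.283,-0.461,-0.061,0.227,0.396,-1.023,0]

```text
time: 1.35
eef_pos: [0.5376, -0.0918, 0.2921]
eef_rot: [0.974, -0.066, 0.216, 0.014]
force: [0.8, -0.5, 0.3]
finger_gap: 0.0853
```

```bash
python3 - <<'E'
from h import *
from rig import robot
s=robot.state();p0=s["eef_pos"];R0=R.from_quat(s["eef_rot"]);print(s["joint_pos"].round(3),p0)
print(row(p0,R0,np.array([.540,.0153,.304]),ori(YAW,np.pi/6,0),0))
E
```

```text
[-0.292  0.016  1.809  0.086  0.887 -0.197] [ 0.53759172 -0.09184423  0.29213575]
[-0.0059, -0.1065, -0.0158, 0.0939, 0.0861, -0.1809, 0]
```

Emit:
apply_moves:
  targets:
    - [-0.002,-0.036,-0.005,0.031,0.029,-0.06,0]
    - [-0.004,-0.071,-0.011,0.063,0.057,-0.121,0]
    - [-0.006,-0.1065,-0.016,0.094,0.086,-0.181,0]
    - [-0.006,-0.1065,-0.016,0.094,0.086,-0.181,0]
    - [-0.006,-0.1065,-0.016,0.094,0.086,-0.181,0]
    - [-0.006,-0.1065,-0.016,0.094,0.086,-0.181,0]
    - [-0.006,-0.1065,-0.016,0.094,0.086,-0.181,0]
    - [-0.006,-0.1065,-0.016,0.094,0.086,-0.181,0]
    - [-0.006,-0.1065,-0.016,0.094,0.086,-0.181,0]
    - [-0.006,-0.1065,-0.016,0.094,0.086,-0.181,0]

```text
time: 2.6
eef_pos: [0.5402, 0.0132, 0.3043]
eef_rot: [0.966, 0.031, 0.258, -0.008]
force: [-1.3, 0.1, -0.3]
finger_gap: 0.0856
```

```bash
python3 - <<'E'
from h import *
from rig import robot
s=robot.state();c=robot.camera("wrist");pickle.dump((s,c),open("w1.pkl","wb"))
cv2.imwrite("pics/w1.png",c["color"][:,:,::-1])
p0=s["eef_pos"];R0=R.from_quat(s["eef_rot"]);print(s["joint_pos"].round(3),p0,R0.as_matrix().round(3),c["mount"])
P=cloud(c);P=P@c["mount"][:3,:3].T+c["mount"][:3,3];W=R0.apply(P.reshape(-1,3))+p0
ok=(c["depth"].ravel()>0)
from scipy.optimize import least_squares
y=YAW;ez=np.array([-.5*np.cos(y),-.5*np.sin(y),.866]);ey=np.array([-np.sin(y),np.cos(y),0]);ex=np.cross(ey,ez)
g=G.copy();Q=W[ok]
L=(Q-g)@np.c_[ex,ey,ez]
k0=np.hypot(L[:,0],L[:,1])<.02
for z in np.arange(-.04,.03,.005):
    l=L[k0&(abs(L[:,2]-z-.0025)<.0025)]
    if len(l):print(round(z,3),len(l),l.mean(0).round(4),l.min(0).round(4),l.max(0).round(4))
for it in range(5):
    L=(Q-g)@np.c_[ex,ey,ez]
    k=(abs(L[:,2])<15e-3)&(np.hypot(L[:,0],L[:,1])<.02);q=Q[k]
    r=least_squares(lambda p:np.hypot((q-g)@ex-p[0],(q-g)@ey-p[1])-.012,[0,0],loss="soft_l1",f_scale=.002)
    g=g+ex*r.x[0]+ey*r.x[1]
print(k.sum(),g,g+ez*(.2336-g[2])/ez[2],r.fun.std())
E
```

```text
[-0.116 -0.034  1.864  0.126  0.8   -0.245] [0.5402082  0.01318726 0.3042657 ] [[ 0.865  0.065  0.498]
 [ 0.056 -0.998  0.032]
 [ 0.499 -0.    -0.866]] [[ 9.99999715e-01  2.02366479e-04  7.27446339e-04  9.72687149e-05]
 [-3.96017206e-04  9.60841131e-01  2.77099556e-01 -7.06555703e-02]
 [-6.42884702e-04 -2.77099765e-01  9.60840937e-01 -1.42016334e-01]
 [ 0.00000000e+00  0.00000000e+00  0.00000000e+00  1.00000000e+00]]
-0.04 33 [ 0.0004  0.0084 -0.0372] [-0.0098  0.004  -0.0399] [ 0.0084  0.0106 -0.0354]
-0.035 30 [-0.0001  0.009  -0.0324] [-0.0081  0.0061 -0.0349] [ 0.0074  0.0103 -0.0301]
-0.03 12 [-0.0009  0.0094 -0.0285] [-0.0071  0.0073 -0.0298] [ 0.0033  0.0102 -0.026 ]
-0.02 16 [ 0.0003  0.0101 -0.0164] [-0.0105  0.0045 -0.0179] [ 0.0108  0.0122 -0.0151]
-0.015 47 [-0.0003  0.0099 -0.0123] [-0.0118  0.0039 -0.0147] [ 0.0115  0.0127 -0.01  ]
-0.01 51 [ 0.0005  0.0103 -0.0074] [-0.0109  0.0043 -0.0098] [ 0.0113  0.0126 -0.005 ]
-0.005 43 [-0.0001  0.0099 -0.0026] [-0.0115  0.0045 -0.0046] [ 0.0111  0.0125 -0.0001]
-0.0 59 [-0.0006  0.01    0.0022] [-0.0119  0.0039  0.    ] [0.0116 0.0127 0.0047]
0.005 68 [0.0001 0.0094 0.0076] [-0.0124  0.0001  0.005 ] [0.0121 0.0126 0.01  ]
0.01 95 [-0.0002  0.0085  0.0128] [-0.0121 -0.0067  0.0101] [0.0119 0.0127 0.015 ]
0.015 552 [-0.0003  0.0019  0.0171] [-0.012 -0.011  0.015] [0.0117 0.0121 0.02  ]
0.02 340 [-0.      0.0006  0.0209] [-0.0077 -0.0071  0.02  ] [0.0075 0.0081 0.0222]
363 [0.58002013 0.01847381 0.23350327] [0.57996441 0.01846998 0.2336    ] 0.00035221760522661686
```

View pics/w1.png

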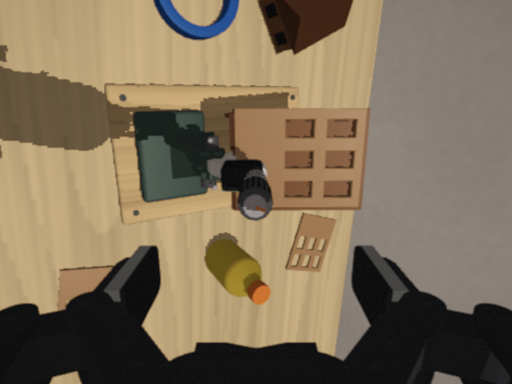

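The wrist view shows the ratchet button at (255,207) between the open jaws. The fit from this view agrees with the scene and top cameras to 0.3 mm. Next I spin the wrist back to get maximum turning range.

```bash
python3 - <<'E'
from h import *
from rig import robot
s=robot.state();p0=s["eef_pos"];R0=R.from_quat(s["eef_rot"])
ez=-ori(YAW,np.pi/6,0).as_matrix()[:,2]
T=np.array([.5800,.0184,.2336])+ez*(.081)
print(row(p0,R0,T,ori(YAW,np.pi/6,0),0));print(row(p0,R0,T,ori(YAW,np.pi/6,-1.8),0))
E
```

```text
[-0.0007, -0.0024, 0.0003, 0.0017, 0.0009, -0.0031, 0]
[-0.0007, -0.0024, 0.0003, 0.0004, 0.0022, -1.8031, 0]
```

Emit:
apply_moves:
  targets:
    - [-0.0007,-0.0024,0,0.001,0.002,-0.18,0]
    - [-0.0007,-0.0024,0,0.001,0.002,-0.36,0]
    - [-0.0007,-0.0024,0,0.001,0.002,-0.54,0]
    - [-0.0007,-0.0024,0,0.001,0.002,-0.72,0]
    - [-0.0007,-0.0024,0,0.001,0.002,-0.9,0]
    - [-0.0007,-0.0024,0,0.001,0.002,-1.08,0]
    - [-0.0007,-0.0024,0,0.001,0.002,-1.26,0]
    - [-0.0007,-0.0024,0,0.001,0.002,-1.44,0]
    - [-0.0007,-0.0024,0,0.001,0.002,-1.62,0]
    - [-0.0007,-0.0024,0,0.001,0.002,-1.8,0]

```text
time: 3.9
eef_pos: [0.5394, 0.0157, 0.304]
eef_rot: [0.573, 0.778, 0.167, 0.197]
force: [0.4, 0.2, 0.2]
finger_gap: 0.0856
```

Emit:
apply_moves:
  targets:
    - [0,0,0,0,0,-0.18,0]
    - [0,0,0,0,0,-0.36,0]
    - [0,0,0,0,0,-0.54,0]
    - [0,0,0,0,0,-0.54,0]
    - [0,0,0,0,0,-0.54,0]
    - [0,0,0,0,0,-0.54,0]
    - [0,0,0,0,0,-0.54,0]
    - [0,0,0,0,0,-0.54,0]
    - [0,0,0,0,0,-0.54,0]
    - [0,0,0,0,0,-0.54,0]

```text
time: 5.15
eef_pos: [0.5394, 0.0157, 0.3039]
eef_rot: [0.348, 0.901, 0.109, 0.234]
force: [0.2, -0.1, -0.8]
finger_gap: 0.0854
```

```bash
python3 - <<'E'
from h import *
from rig import robot
s=robot.state();p0=s["eef_pos"];R0=R.from_quat(s["eef_rot"]);print(s["joint_pos"].round(3),s["time"],p0)
M=R0.as_matrix();sp=-2.34
ez=-ori(YAW,np.pi/6,0).as_matrix()[:,2]
for a in(.081,-.019):print(row(p0,R0,np.array([.5800,.0184,.2336])+ez*a,ori(YAW,np.pi/6,sp),0))
E
```

```text
[-0.111 -0.035  1.866  0.125  0.798 -2.581] 5.15 [0.53943663 0.01566239 0.30392589]
[-0.0001, -0.0, 0.0002, -0.0002, -0.0005, -0.0032, 0]
[-0.0001, 0.0, 0.1002, -0.0002, -0.0005, -0.0032, 0]
```

Emit:
apply_moves:
  targets:
    - [0,0,0.02,0,0,0,0]
    - [0,0,0.04,0,0,0,0]
    - [0,0,0.06,0,0,0,0]
    - [0,0,0.08,0,0,0,0]
    - [0,0,0.09,0,0,0,0]
    - [0,0,0.1,0,0,0,0]
    - [0,0,0.1,0,0,0,0]
    - [0,0,0.1,0,0,0,0.3]
    - [0,0,0.1,0,0,0,0.5]
    - [0,0,0.1,0,0,0,0.5]

```text
time: 6.4
eef_pos: [0.5893, 0.0191, 0.2178]
eef_rot: [0.347, 0.901, 0.11, 0.235]
force: [-0.2, -0.2, -0.0]
finger_gap: 0.0431
```

```bash
python3 - <<'E'
from h import *
from rig import robot
s=robot.state();c=robot.camera("wrist")
cv2.imwrite("pics/w2.png",c["color"][:,:,::-1])
p0=s["eef_pos"];R0=R.from_quat(s["eef_rot"]);print(s["joint_pos"].round(3),p0,s["force"],s["finger_gap"])
ez=-ori(YAW,np.pi/6,0).as_matrix()[:,2]
print(row(p0,R0,np.array([.5800,.0184,.2336])-ez*.019,ori(YAW,np.pi/6,-2.34),0))
E
```

```text
[-0.089  0.135  1.93   0.148  0.563 -2.599] [0.58933747 0.01907793 0.21783225] [-0.18994029 -0.22126103 -0.02280397] 0.04310692739519476
[0.0001, -0.0002, 0.0007, 0.0003, 0.0002, -0.003, 0]
```

View pics/w2.png

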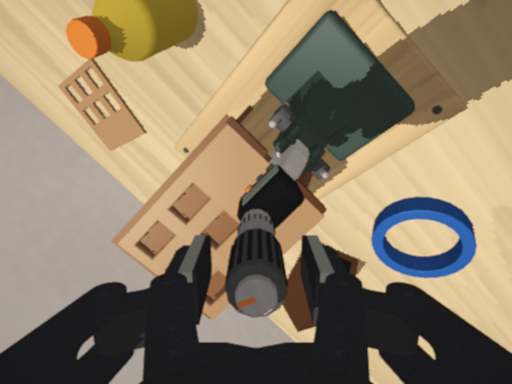

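The button sits centred between the jaws at (257,293), with an orange mark on it that I can use to detect slip. Closing now.

Emit:
apply_moves:
  targets:
    - [0,0,0,0,0,0,0.6]
    - [0,0,0,0,0,0,0.68]
    - [0,0,0,0,0,0,0.8]
    - [0,0,0,0,0,0,1]
    - [0,0,0,0,0,0,1]
    - [0,0,0,0,0,0,1]
    - [0,0,0,0,0,0,1]
    - [0,0,0,0,0,0,1]
    - [0,0,0,0,0,0,1]
    - [0,0,0,0,0,0,1]

```text
time: 7.7
eef_pos: [0.5893, 0.0191, 0.2175]
eef_rot: [0.347, 0.901, 0.109, 0.234]
force: [-3.6, -1.4, 6.7]
finger_gap: 0.0228
```

```bash
python3 - <<'E'
from h import *
from rig import robot
s=robot.state();c=robot.camera("wrist")
cv2.imwrite("pics/w3.png",c["color"][:,:,::-1])
print(s["eef_pos"],s["force"],s["wrist_torque"],s["finger_gap"])
E
```

```text
[0.58933367 0.01908319 0.21754955] [-3.63517705 -1.42675958  6.68702426] [-0.15332293  0.33666585 -0.07289385] 0.022840026338963457
```

View pics/w3.png

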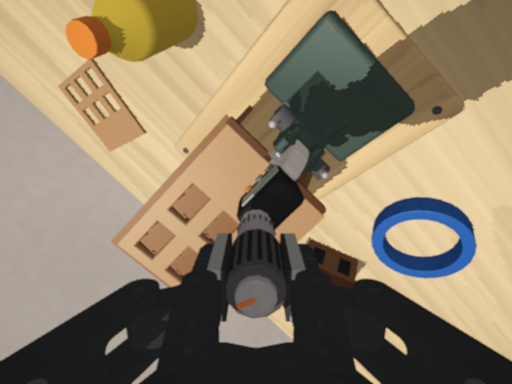

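Emit:
apply_moves:
  targets:
    - [0,0,0,0,0,0.1,1]
    - [0,0,0,0,0,0.2,1]
    - [0,0,0,0,0,0.3,1]
    - [0,0,0,0,0,0.4,1]
    - [0,0,0,0,0,0.5,1]
    - [0,0,0,0,0,0.6,1]
    - [0,0,0,0,0,0.7,1]
    - [0,0,0,0,0,0.8,1]
    - [0,0,0,0,0,0.9,1]
    - [0,0,0,0,0,1.0,1]

```text
time: 9.0
eef_pos: [0.5894, 0.0189, 0.2176]
eef_rot: [0.738, 0.623, 0.209, 0.153]
force: [-3.7, -1.8, 5.5]
finger_gap: 0.0229
```

```bash
cat > chk.py <<'E'
from h import *
from rig import robot
import sys
s=robot.state();c=robot.camera("wrist")
cv2.imwrite(f"pics/{sys.argv[1]}.png",c["color"][:,:,::-1])
p0=s["eef_pos"];R0=R.from_quat(s["eef_rot"])
L=R0.inv().apply(s["force"])
print(s["joint_pos"].round(3),s["force"].round(1),"tool F",L.round(1),"tool T",R0.inv().apply(s["wrist_torque"]).round(3),s["wrist_torque"].round(3),s["finger_gap"])
ez=-ori(YAW,np.pi/6,0).as_matrix()[:,2]
e=p0-np.array([.5800,.0184,.2336]);print("off axis mm",1e3*(e-ez*(e@ez)), "tilt err",np.degrees(np.arccos(-R0.as_matrix()[:,2]@ez)))
E
python3 chk.py w4
```

```text
[-0.089  0.135  1.93   0.147  0.563 -1.596] [-3.7 -1.8  5.5] tool F [-1.6 -0.2 -6.6] tool T [ 0.29  -0.263 -0.002] [-0.187  0.331 -0.092] 0.02290691824976475
off axis mm [ 0.10354199 -0.17554239  0.05269317] tilt err 0.012249881581619352
```

View pics/w4.png

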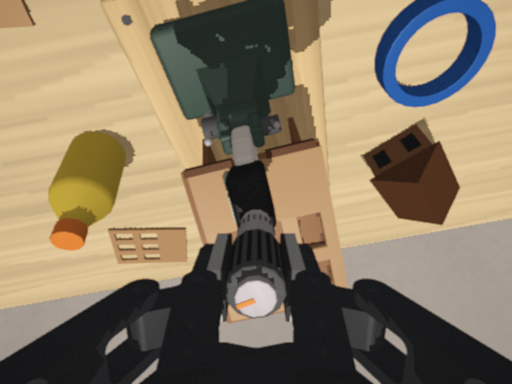

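The orange mark stays put in the tool frame at about (245,302), so the sleeve turns with the jaws. Forces are low. I keep turning.

Emit:
apply_moves:
  targets:
    - [0,0,0,0,0,0.1,1]
    - [0,0,0,0,0,0.2,1]
    - [0,0,0,0,0,0.3,1]
    - [0,0,0,0,0,0.4,1]
    - [0,0,0,0,0,0.5,1]
    - [0,0,0,0,0,0.6,1]
    - [0,0,0,0,0,0.7,1]
    - [0,0,0,0,0,0.8,1]
    - [0,0,0,0,0,0.9,1]
    - [0,0,0,0,0,1.0,1]

```text
time: 10.3
eef_pos: [0.5893, 0.0187, 0.2175]
eef_rot: [0.946, 0.193, 0.256, 0.034]
force: [-3.9, -2.2, 5.1]
finger_gap: 0.0232
```

```bash
python3 chk.py w5
```

```text
[-0.089  0.135  1.93   0.147  0.563 -0.596] [-3.9 -2.2  5.1] tool F [-1.6  1.5 -6.4] tool T [-0.229 -0.507 -0.035] [-0.376  0.379 -0.161] 0.023173565085364927
off axis mm [ 0.01905372 -0.29816857 -0.0008238 ] tilt err 0.024577222029285032
```

Emit:
apply_moves:
  targets:
    - [0,0,0,0,0,0.1,1]
    - [0,0,0,0,0,0.2,1]
    - [0,0,0,0,0,0.3,1]
    - [0,0,0,0,0,0.4,1]
    - [0,0,0,0,0,0.5,1]
    - [0,0,0,0,0,0.6,1]
    - [0,0,0,0,0,0.7,1]
    - [0,0,0,0,0,0.8,1]
    - [0,0,0,0,0,0.9,1]
    - [0,0,0,0,0,1.0,1]

```text
time: 11.6
eef_pos: [0.5891, 0.0188, 0.2174]
eef_rot: [0.923, -0.284, 0.241, -0.093]
force: [-4.0, -2.5, 5.7]
finger_gap: 0.0225
```

```bash
python3 chk.py w6
```

```text
[-0.089  0.135  1.93   0.147  0.564  0.404] [-4.  -2.5  5.7] tool F [ 0.8  2.3 -7. ] tool T [-0.503 -0.113  0.001] [-0.308  0.379 -0.164] 0.022523441563011955
off axis mm [-0.17261809 -0.26354536 -0.1098553 ] tilt err 0.035820559138112926
```

View pics/w6.png

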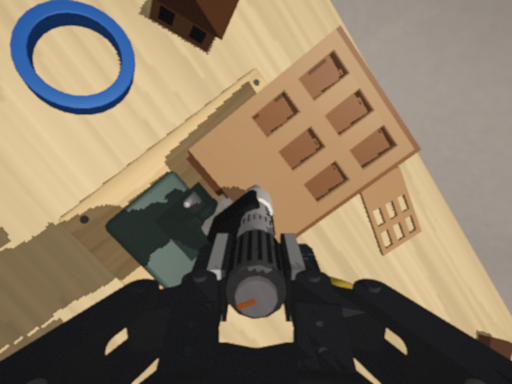

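The mark is still fixed relative to the jaws at about (245,303), and the axis alignment error is under 0.3 mm.

Emit:
apply_moves:
  targets:
    - [0,0,0,0,0,0.1,1]
    - [0,0,0,0,0,0.2,1]
    - [0,0,0,0,0,0.3,1]
    - [0,0,0,0,0,0.4,1]
    - [0,0,0,0,0,0.5,1]
    - [0,0,0,0,0,0.6,1]
    - [0,0,0,0,0,0.7,1]
    - [0,0,0,0,0,0.8,1]
    - [0,0,0,0,0,0.9,1]
    - [0,0,0,0,0,1.0,1]

```text
time: 12.9
eef_pos: [0.589, 0.0189, 0.2174]
eef_rot: [-0.674, 0.692, -0.167, 0.197]
force: [-4.0, -1.9, 5.4]
finger_gap: 0.0223
```

```bash
python3 chk.py w7
```

```text
[-0.089  0.135  1.93   0.147  0.564  1.404] [-4.  -1.9  5.4] tool F [ 1.7  0.7 -6.7] tool T [-0.315  0.213  0.032] [-0.164  0.323 -0.119] 0.022300614022418102
off axis mm [-0.24351001 -0.10551391 -0.14443518] tilt err 0.038243008710314816
```

Emit:
apply_moves:
  targets:
    - [0,0,0,0,0,0.1,1]
    - [0,0,0,0,0,0.2,1]
    - [0,0,0,0,0,0.3,1]
    - [0,0,0,0,0,0.4,1]
    - [0,0,0,0,0,0.5,1]
    - [0,0,0,0,0,0.6,1]
    - [0,0,0,0,0,0.7,1]
    - [0,0,0,0,0,0.8,1]
    - [0,0,0,0,0,0.9,1]
    - [0,0,0,0,0,1.0,1]

```text
time: 14.2
eef_pos: [0.5891, 0.0191, 0.2174]
eef_rot: [-0.26, 0.93, -0.052, 0.253]
force: [-4.5, -1.3, 5.1]
finger_gap: 0.0225
```

```bash
python3 chk.py w8; python3 - <<'E'
import cv2,numpy as np
a=[cv2.resize(cv2.imread(f"pics/w{i}.png")[170:320,190:330],(280,300),interpolation=2) for i in (3,4,5,6,7,8)]
a=[cv2.resize(x,(260,280)) for x in a]
cv2.imwrite("pics/m2.png",np.vstack([np.hstack(a[:3]),np.hstack(a[3:])]))
E
```

```text
[-0.089  0.135  1.93   0.148  0.563  2.404] [-4.5 -1.3  5.1] tool F [ 1.8 -0.2 -6.7] tool T [-0.041  0.355 -0.049] [-0.157  0.324 -0.021] 0.02251698185995961
off axis mm [-0.14832886  0.01723307 -0.08475441] tilt err 0.027418831048735944
```

View pics/m2.png

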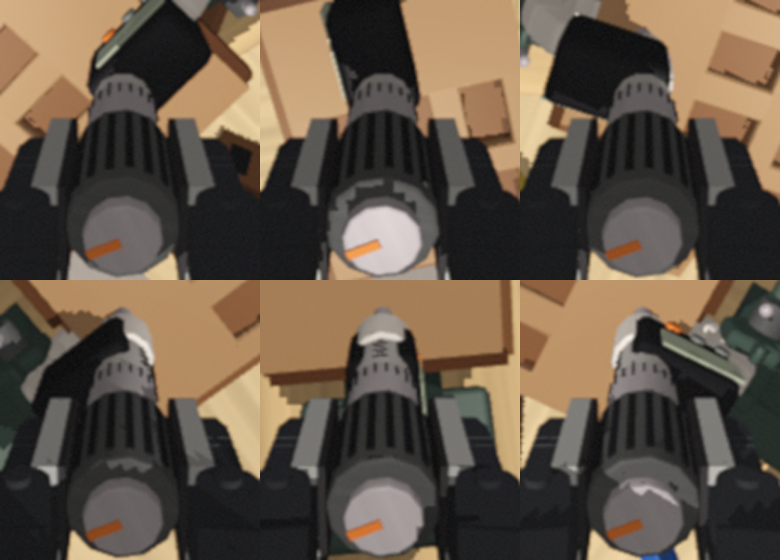

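The sleeve has turned 5.0 rad without slipping in the jaws. That nearly covers the worst case, so I regrip once for margin: open, spin back, close, and turn again.

Emit:
apply_moves:
  targets:
    - [0,0,0,0,0,0.08,1]
    - [0,0,0,0,0,0.16,1]
    - [0,0,0,0,0,0.16,0.7]
    - [0,0,0,0,0,0.16,0.4]
    - [0,0,0,0,0,0.16,0.3]
    - [0,0,0,0,0,0.16,0.3]
    - [0,0,0,0,0,0.16,0.3]
    - [0,0,0,0,0,0.16,0.3]
    - [0,0,0,0,0,0.0,0.3]
    - [0,0,0,0,0,-0.16,0.3]

```text
time: 15.5
eef_pos: [0.5893, 0.0191, 0.2173]
eef_rot: [-0.337, 0.905, -0.073, 0.248]
force: [-0.9, -0.3, 0.2]
finger_gap: 0.0597
```

```bash
python3 chk.py w9
```

```text
[-0.089  0.135  1.93   0.148  0.563  2.236] [-0.9 -0.3  0.2] tool F [ 0.7  0.2 -0.6] tool T [-0.129  0.187 -0.061] [-0.054  0.224  0.048] 0.05967471527645496
off axis mm [-0.07791616  0.06676608 -0.04223719] tilt err 0.028197491103738207
```

View pics/w9.png

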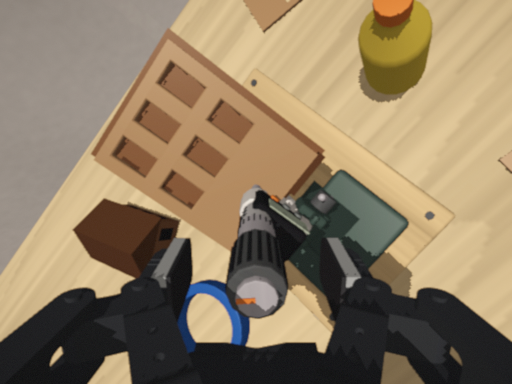

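The jaws are open and clear of the sleeve, whose button is at (257,295). The panel has not moved. Spinning back for the second bout.

Emit:
apply_moves:
  targets:
    - [0,0,0,0,0,-0.18,0.3]
    - [0,0,0,0,0,-0.36,0.3]
    - [0,0,0,0,0,-0.54,0.3]
    - [0,0,0,0,0,-0.72,0.3]
    - [0,0,0,0,0,-0.9,0.3]
    - [0,0,0,0,0,-1.08,0.3]
    - [0,0,0,0,0,-1.26,0.3]
    - [0,0,0,0,0,-1.44,0.3]
    - [0,0,0,0,0,-1.62,0.3]
    - [0,0,0,0,0,-1.62,0.3]

```text
time: 16.8
eef_pos: [0.5893, 0.0191, 0.2174]
eef_rot: [0.886, -0.384, 0.23, -0.119]
force: [0.4, -0.4, 0.2]
finger_gap: 0.0597
```

Emit:
apply_moves:
  targets:
    - [0,0,0,0,0,0,0.6]
    - [0,0,0,0,0,0,0.68]
    - [0,0,0,0,0,0,0.8]
    - [0,0,0,0,0,0,1]
    - [0,0,0,0,0,0,1]
    - [0,0,0,0,0,0,1]
    - [0,0,0,0,0,0,1]
    - [0,0,0,0,0,0,1]
    - [0,0,0,0,0,0,1]
    - [0,0,0,0,0,0,1]

```text
time: 18.05
eef_pos: [0.5894, 0.019, 0.2175]
eef_rot: [0.887, -0.383, 0.23, -0.119]
force: [-3.4, -1.6, 4.8]
finger_gap: 0.0226
```

```bash
python3 chk.py w10
```

```text
[-0.089  0.135  1.93   0.148  0.563  0.621] [-3.4 -1.6  4.8] tool F [ 0.7  1.3 -5.8] tool T [-0.356 -0.018 -0.027] [-0.216  0.273 -0.083] 0.022632025967542282
off axis mm [ 0.07579644 -0.01386511  0.04310955] tilt err 0.005660684749514417
```

Emit:
apply_moves:
  targets:
    - [0,0,0,0,0,0.1,1]
    - [0,0,0,0,0,0.2,1]
    - [0,0,0,0,0,0.3,1]
    - [0,0,0,0,0,0.4,1]
    - [0,0,0,0,0,0.5,1]
    - [0,0,0,0,0,0.6,1]
    - [0,0,0,0,0,0.7,1]
    - [0,0,0,0,0,0.8,1]
    - [0,0,0,0,0,0.9,1]
    - [0,0,0,0,0,1.0,1]

```text
time: 19.35
eef_pos: [0.5894, 0.0189, 0.2175]
eef_rot: [-0.594, 0.762, -0.145, 0.214]
force: [-4.0, -3.0, 5.4]
finger_gap: 0.0228
```

```bash
python3 chk.py w11; python3 - <<'E'
import cv2,numpy as np
a=[cv2.resize(cv2.imread(f"pics/w{i}.png")[170:320,190:330],(390,420),interpolation=2) for i in (10,11)]
cv2.imwrite("pics/m3.png",np.hstack(a))
E
```

```text
[-0.089  0.135  1.93   0.147  0.563  1.624] [-4.  -3.   5.4] tool F [ 2.9  0.1 -6.8] tool T [-0.272  0.442 -0.052] [-0.344  0.373 -0.123] 0.022752814708052894
off axis mm [ 0.10123136 -0.174175    0.05141637] tilt err 0.012101298234868316
```

View pics/m3.png

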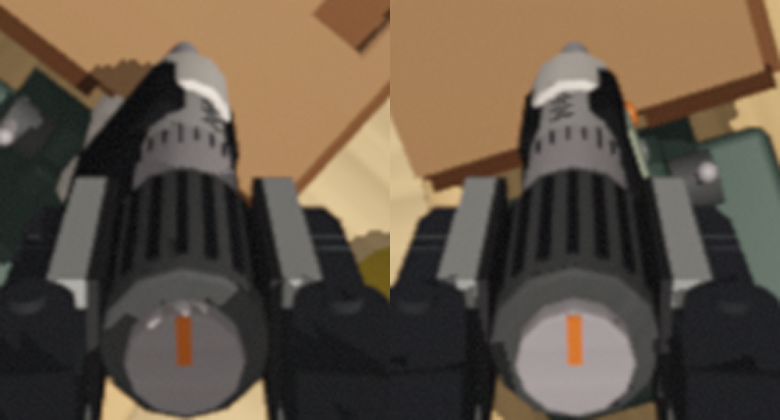

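Emit:
apply_moves:
  targets:
    - [0,0,0,0,0,0.1,1]
    - [0,0,0,0,0,0.2,1]
    - [0,0,0,0,0,0.3,1]
    - [0,0,0,0,0,0.4,1]
    - [0,0,0,0,0,0.5,1]
    - [0,0,0,0,0,0.6,1]
    - [0,0,0,0,0,0.7,1]
    - [0,0,0,0,0,0.8,1]
    - [0,0,0,0,0,0.8,1]
    - [0,0,0,0,0,0.8,1]

```text
time: 20.65
eef_pos: [0.5893, 0.0188, 0.2175]
eef_rot: [-0.252, 0.933, -0.05, 0.254]
force: [-3.3, -3.4, 5.5]
finger_gap: 0.0227
```

```bash
python3 chk.py w12
```

```text
[-0.089  0.135  1.93   0.147  0.563  2.421] [-3.3 -3.4  5.5] tool F [ 1.7 -2.7 -6.5] tool T [0.145 0.566 0.011] [-0.354  0.42  -0.2  ] 0.02271832131027154
off axis mm [ 0.0078507  -0.25539548 -0.00558411] tilt err 0.02210738243080002
```

Emit:
apply_moves:
  targets:
    - [0,0,0,0,0,0,0.7]
    - [0,0,0,0,0,0,0.4]
    - [0,0,0,0,0,0,0.1]
    - [0,0,0,0,0,0,0]
    - [0,0,0,0,0,0,0]
    - [0,0,0,0,0,0,0]
    - [0,0,-0.02,0,0,0,0]
    - [0,0,-0.05,0,0,0,0]
    - [0,0,-0.08,0,0,0,0]
    - [0,0,-0.1,0,0,0,0]

```text
time: 21.95
eef_pos: [0.5392, 0.0156, 0.3055]
eef_rot: [-0.252, 0.932, -0.05, 0.254]
force: [0.1, -0.3, -0.3]
finger_gap: 0.0852
```

```bash
python3 chk.py w13; python3 - <<'E'
from h import *
from rig import robot
d=pickle.load(open("cams0.pkl","rb"))
o=[]
for n,(r,q) in {"scene":((100,330),(120,350)),"top":((100,290),(160,390))}.items():
    c=robot.camera(n);a=d[n]["color"][r[0]:r[1],q[0]:q[1]];b=c["color"][r[0]:r[1],q[0]:q[1]]
    cv2.imwrite(f"pics/{n}1.png",np.hstack([a,b])[:,:,::-1])
    o.append(cv2.resize(np.hstack([a,b]),(780,290)))
cv2.imwrite("pics/f.png",np.vstack(o)[:,:,::-1])
E
```

```text
[-0.111 -0.037  1.865  0.125  0.8    2.439] [ 0.1 -0.3 -0.3] tool F [ 0.2 -0.2  0.3] tool T [-0.06   0.196  0.004] [-0.041  0.2   -0.02 ] 0.0852118018233549
off axis mm [0.43233577 0.04965756 0.25098719] tilt err 0.06925498362655898
```

View pics/f.png

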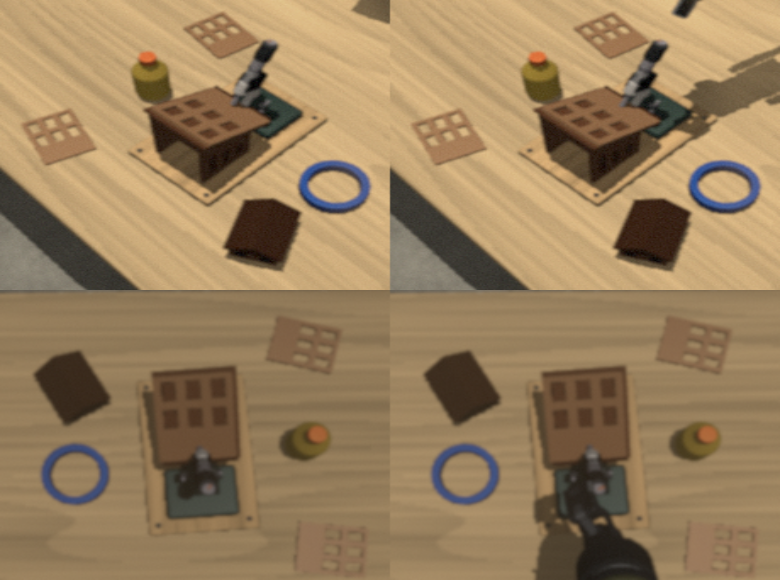

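View pics/w13.png

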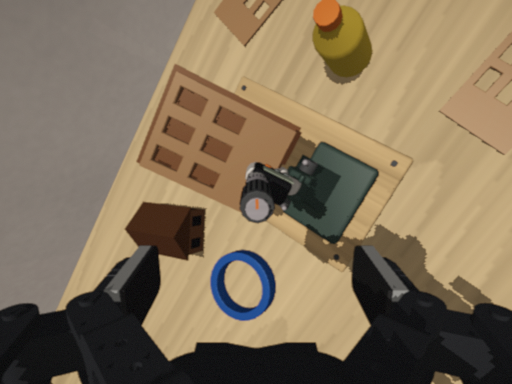

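The before and after views match: panel, tape, glue and house have not moved, and the gripper is clear. Handing in.

```bash
python3 -c "
from rig import robot
print(robot.hand_in())"
```

```text
the job is handed in; nothing more can be done
None
```

I turned the ratchet sleeve about 7.0 rad clockwise in two grips (5.2 + 1.8 rad), then let go, backed off 100 mm along the axis and handed in at about 22 s.

- **Grip and alignment:** In the pictures the orange mark on the button stayed fixed in the tool frame during each bout, so the sleeve turned with the jaws. The tool stayed within 0.3 mm of the micrometer's axis, and the wrist force readings stayed below about 10 N.
- **Slip:** At most about 3.7 rad was needed to reach a tight panel. That puts the ratchet slip at roughly 3 rad or more, above the 0.9 rad required. This is worked out from the turn: I had no direct reading of the slip or of the spindle's force on the panel, and the wrist torque was too noisy to show the slipping.
- **Surroundings:** Before and after pictures show no visible shift of the panel, tape, glue or model house. The gripper is open and touching nothing, and no check failed or disagreed.

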